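# Aim the inspection lamp at the specimen dish and switch it on

### The job

Swivel and tilt the inspection lamp by its handle so that it points at the middle of the round specimen dish, and only then turn the rotary switch on the supply console's sloping panel clockwise, fully on. Leave the lamp pointing at the dish, and do not shift the dish or anything else lying on the bench.

Things in the scene. Friction and masses are not known exactly. Their poses are not given: they have to be found in the camera images.
- lamp_beam (a point): Crossing of the lamp's vertical swivel axis and its tilt axis, inside the white round lamp head (120 mm long, 68 mm thick, 86 mm at the glass), 180 mm above the bench. Axes turn with the head: x is the beam direction (glass 70 mm ahead, rear end 50 mm behind), y the tilt axis (left of the beam), z through the top of the head.
- lamp_handle (a point): Middle of the lamp's handle: a round dark steel bar, 12 mm thick, 90 mm long, parallel to the tilt axis, on two arms from its ends to the head's rear. It lies 60 mm behind and 85 mm above lamp_beam in the head's axes, some 50 mm clear of the head; same axes as lamp_beam (bar along y). It stands up to 0.29 m above the bench.
- lamp_foot: Inspection lamp's round steel foot, 120 mm across, fixed to the bench; a post with a grey swivelling fork (106 mm wide) stands on it and carries the lamp head. Origin under its middle, on the swivel axis; x is its front.
- lamp_swivel (a joint): Swivel of the lamp about the vertical axis, rad, positive to the left (counter-clockwise from above), -1.7 to 1.7; 0 = along the foot's own front, which itself is turned by up to 0.15. Friction (about 0.2 N m) holds it where it is left.
- lamp_tilt (a joint): Tilt of the lamp head, rad: 0 = beam level, positive = glass down (range -0.5 to 1.2). Friction (about 0.35 N m) holds it where it is left.
- dish_center (a point): Middle of the specimen in the round white ceramic dish, 12 mm above the bench. The dish is 92 mm across and 18 mm high, loose, with a flat grey round specimen 52 mm across in it. z is up. The lamp must point here; the similar white dish that is square is not it.
- switch_grip (a point): Grip point of the rotary switch, on its axis, 34 mm out from the panel. Its handle is a black bar 64 mm long, 14 mm thick, 10 to 45 mm above the panel, on a black disc 60 mm across, 10 mm thick. Axes turn with it: y along the bar, z out of the panel along the turning axis, leaning 35 degrees from vertical. When off the bar is level and x points up the slope.
- switch (a joint): Rotary switch, rad: 0 = off (bar level), 1.05 = fully on at the stop, turned clockwise as seen facing the panel (about -z of switch_grip). Friction about 0.15 N m.
- console: Lamp supply console, fixed, on the robot's right: teal box 320 mm deep, 270 wide, 263 high, with a grey sloping front panel that faces the middle of the bench and carries the switch. Its tall part rises 50 mm behind the switch's axis and has a brow 24 mm deep over the panel, so the tool must come in leaning. Origin under its middle; -x is its front, z up.
- tray: Bystander: square white ceramic dish, 80 mm, 20 mm high, loose; origin under its middle.
- mug: Bystander: white mug, 80 mm across, 90 mm high, loose; origin under its middle.
- mould: Bystander: yellow mould of hexagon-like cells, 155 x 85 mm, 22 mm high, loose; origin under its middle.
- pliers: Bystander: pliers with green handles, 165 mm long, 13 mm high, lying; origin near their middle.
- tin: Bystander: open plain metal cup, 74 mm across, 75 mm high, loose; origin under its middle.
- bottle: Bystander: white bottle, 66 mm across, 160 mm high, loose; origin under its middle.
- jar: Bystander: brown jar, 64 mm across, 80 mm high, loose; origin under its middle.
There are look-alikes about, which are no part of the job. What is shaped like the part that bears dish_center but red is not meant.

How it is judged:
By the outcome, as a careful person would: the job done as asked, in the order asked, and still so for the second after the job is handed in, with the robot touching nothing.
It also fails if it takes over 43 s, if anything falls off the work surface, if the arm or the gripper's body presses on something with over 40 N, if the wrist force passes 120 N, or if a joint passes its speed limit or range.

### The arm

A 7-joint arm with a two-finger parallel gripper is mounted at the origin on the work surface. World frame = base frame: x ahead of the robot, y to its left, z up, the work surface at z = 0. Lengths are in m, angles in rad, forces in N, time in s.
With the tool pointing down it reaches from about 0.4 to 0.875 m from the base axis. Payload 19.3 kg.
Tool frame: the origin (TCP) lies at the very end of the fingers, on their centre line; the grasp point (between the pads) lies 19 mm behind it; z points along the fingers, y is the line along which they close (so a half turn about z gives the same grasp; the last joint's range is limited). The gripper opens to 85 mm and grips with 20 to 120 N. Pads are 22 mm wide; open, the fingers measure 114 mm over their backs; the gripper's body (76 mm by 85 mm) begins 54 mm behind the grasp point. The pads swing forward as they close: fully open they stand 13 mm farther back than shut.
Start: joints at [-0.07, 0.521, -0.036, 1.599, 0.021, 1.021, -0.113], TCP at [0.625, -0, 0.231] pointing down, gripper open.
Joint ranges: [-2.91, 2.91], [-0.3, 2.13], [-1.5, 1.42], [0.17, 2.43], [-1.26, 4.41], [0.16, 1.93], [-2.52, 2.52]. Speed limits (rad/s): [1.89, 1.89, 2.39, 2.39, 3.01, 3.01, 3.01].

### API

Orientations are given as [roll, pitch, yaw] about the fixed x, y, z axes, in that order (R = Rz(yaw) Ry(pitch) Rx(roll)).
In Python, from workcell import monitor, optics, workorder gives the robot as it stands.
- The arm moves only by the tool apply_moves, never from a script. Its arguments are lists of equal length, an entry for each row: "linear": the shift along the tool's x, y, z each as a share of 0.1 m, from -1 to 1, a list of three; "delta_rot": the turn, a rotation vector about the tool's x, y, z each as a share of 120 degrees, from -1 to 1, a list of three. A call has exactly 5 rows; each row is the pose to reach, as a shift and turn from the pose commanded when the call began, along the tool's axes at that moment; what a row does not reach only later rows make up. A row lasts 1/12 s, in which the tool goes at most 41.7 mm and 7.16 degrees, less where a joint would pass 70% of its speed; a pose out of reach is approached as far as the arm can. A call with a number of a shift or a turn outside -1 to 1 is refused whole. A call with a gripper value outside its range is refused whole. "gripper" is the opening, from -1 (shut) to 1 (fully open), set as the call begins (left out, the last holds). The fingers move at their own pace and stop on an object; "force" is the grip in N (left out, the last holds). Time passes only in rows, so rows that repeat a pose let the fingers close, or fill a call up. It gives the time, the measured TCP pose, the force, the opening and the grip force at its end, in the units of the state.
- monitor.observe(): the state, without advancing time (a new reading comes with each control period).
- optics.grab_frame(name): name is "scene" or "side" or "wrist"; returns (picture, depth): 480x640x3 uint8, red, green, blue; 480x640 float32, m along the optical axis (not along the pixel's ray), 0 where there is no reading.
- optics.camera_info(name): a dict with "fx", "fy", "cx", "cy" (pixels), "rvec" (rotation vector, rad) and "tvec" (3), from world to camera coordinates, as OpenCV has them; the wrist camera has in their place "T_tool_cam" (4x4, takes a point from camera to tool coordinates, whose origin is the TCP and whose axes are the flange's). Camera axes: x right, y down, z forward; pixel columns grow to the right and rows downward; lengths in m; the calibration is good to about 2 mm. A picture is of the moment at which its call begins: read the wrist's pose just before it. camera_info takes no time and is no camera call.
- workorder.job_done(): hands the job in; it is judged then, once.
The state is a dict: "clock": time; "qpos": joint angles; "qd": joint speeds; "joint_efforts": joint torques, N m; "position": TCP position; "tool_rot": TCP orientation; "force": force on the tool from outside, world axes, zero at the start; "moment": the same for the moment, N m; "grip_width": finger opening in m; "finger_force": force on a finger pad.
Only numpy, scipy, OpenCV 4.12 (cv2) and the standard library are available. Lean on these libraries where they do the work, as an engineer would, in place of code of your own. Each camera call takes 0.05 s, during which the arm holds its last target. There are 200 camera calls.

## Working session

There is one attempt and no reset: what is moved stays moved. The work goes in short steps, Python scripts to look and compute and a tool call to move; the robot and the scene stay as the last step left them, time stands still between calls to the robot, and variables do not carry over. Pictures are saved under pics/ and viewed, at most 10 in all, crops included, and the job is handed in when it is done.

Besides the shell and the picture viewer there is one more tool, called after ">>>" as name(argument=value, ...) on one line, values as JSON. apply_moves: Moves the arm, as the interface text tells. Its arguments: {"type":"object","properties":{"linear":{"type":"array"},"delta_rot":{"type":"array"},"gripper":{"type":"number"},"force":{"type":"number"}},"required":["linear","delta_rot"]}

```bash
ls; mkdir -p pics
cat > h.py <<'E'
import numpy as np, cv2
from scipy.spatial.transform import Rotation as R
from workcell import monitor, optics, workorder
def cam(n):
    c=optics.camera_info(n); K=np.array([[c['fx'],0,c['cx']],[0,c['fy'],c['cy']],[0,0,1.]])
    if n=='wrist':
        s=monitor.observe(); T=np.eye(4); T[:3,:3]=R.from_euler('xyz',s['tool_rot']).as_matrix(); T[:3,3]=s['position']
        return K,T@np.array(c['T_tool_cam'])
    M=np.eye(4); M[:3,:3]=cv2.Rodrigues(np.array(c['rvec'],float))[0]; M[:3,3]=np.ravel(c['tvec'])
    return K,np.linalg.inv(M)
def grab(n,f=None):
    K,T=cam(n); p,d=optics.grab_frame(n); p=np.asarray(p)
    if f: cv2.imwrite('pics/'+f+'.png',p[:,:,::-1]); np.savez('pics/'+f+'.npz',p=p,d=d,K=K,T=T)
    return p,d,K,T
def load(f):
    z=np.load('pics/'+f+'.npz'); return z['p'],z['d'],z['K'],z['T']
def cloud(d,K,T):
    v,u=np.mgrid[:480,:640]; P=np.stack([(u-K[0,2])/K[0,0]*d,(v-K[1,2])/K[1,1]*d,d],-1)
    return P@T[:3,:3].T+T[:3,3]
def ray(u,v,K,T,z):
    r=T[:3,:3]@np.linalg.inv(K)@np.array([u,v,1.]); o=T[:3,3]; return o+r*(z-o[2])/r[2]
E
python3 - <<'E'
from h import *
print(monitor.observe())
for n in('scene','side'): p,d,K,T=grab(n,n+'0'); print(n,T.round(3).tolist(),K[0,0])
E
```

```text
pics
{'clock': 0.0, 'qpos': array([-0.07015839,  0.52200658, -0.03634321,  1.59998935,  0.02118722,
        1.02113518, -0.11280392]), 'qd': array([ 1.69686844e-03,  8.47263865e-04,  1.46912824e-03,  1.68577305e-03,
        1.86108182e-06, -2.04784702e-05,  6.00883754e-04]), 'joint_efforts': array([-4.24098413e-03, -9.27110124e+01,  1.97758444e+00, -3.69928443e+01,
        1.76317629e-02,  8.19846697e-03, -6.58496788e-05]), 'position': array([ 6.24657860e-01, -5.09015177e-05,  2.30736873e-01]), 'tool_rot': array([-3.14044046e+00,  6.48782026e-05,  1.57074755e+00]), 'force': array([-0.06669302, -0.18692636, -0.52237261]), 'moment': array([ 0.00556273, -0.01859796, -0.00131597]), 'finger_force': 0.0, 'grip_width': 0.08559229176164976}
scene [[0.354, 0.676, -0.646, 1.294], [0.935, -0.267, 0.232, -0.242], [-0.015, -0.687, -0.727, 0.974], [0.0, 0.0, 0.0, 1.0]] 465.0878148213611
side [[0.972, 0.184, -0.148, 0.723], [0.236, -0.715, 0.658, -0.657], [0.015, -0.674, -0.738, 0.916], [0.0, 0.0, 0.0, 1.0]] 494.6227092572242
```

View pics/scene0.png

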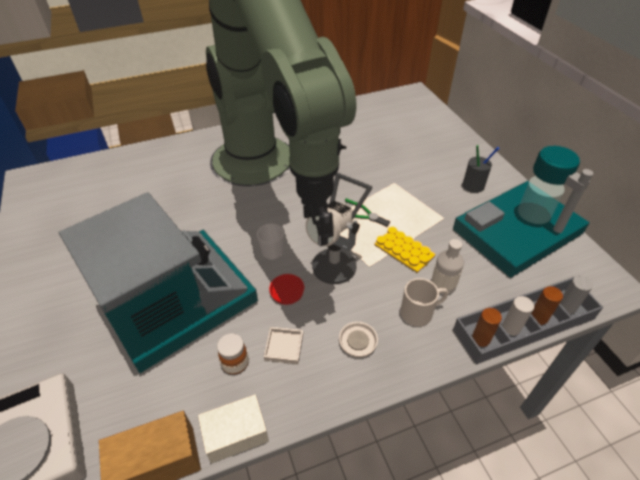

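View pics/side0.png

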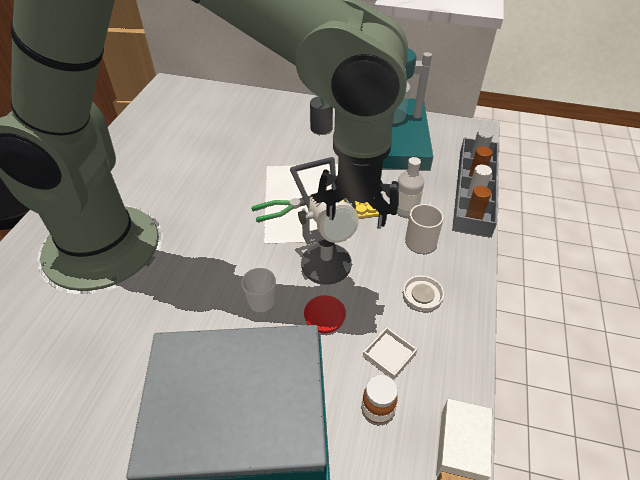

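The round white dish with the grey specimen is at scene (358,340) and side (424,293). The look-alikes are the square tray at scene (284,344) and the red dish at (287,289). The lamp foot is at scene (335,265), and the handle at about (350,185). The gripper is close beside the head. Next I measure these and confirm the dish in a crop.

Run:
```python
from h import *
out=[]
for n,c,foot in(('scene0',(358,340),(335,265)),('side0',(424,293),(326,264))):
    p,d,K,T=load(n); hsv=cv2.cvtColor(p,cv2.COLOR_RGB2HSV); P=cloud(d,K,T)
    x,y=c
    # specimen grey region connected: within 16 px of c, darker than rim
    g=p.mean(2); box=np.zeros((480,640),bool); box[y-25:y+25,x-28:x+28]=1
    Z=P[...,2]; rim=box&(Z>0.010)&(Z<0.03)&(d>0)
    cnt=rim.astype(np.uint8); nn,l,s,ce=cv2.connectedComponentsWithStats(cnt); i=1+np.argmax(s[1:,4])
    hull=cv2.convexHull(np.argwhere(l==i)[:,::-1].astype(np.int32)); e=cv2.fitEllipse(hull)
    q=P[l==i]; print(n,'rim',e,ray(*e[0],K,T,.015), 'pc mid',(q.min(0)+q.max(0))/2,np.ptp(q,axis=0))
    sm=box&(hsv[...,2]<hsv[y-25:y+25,x-28:x+28,2].max()-40)
    print('center px grey',p[y,x],P[y,x], ray(x,y,K,T,.012))
    crop=p[max(0,y-180):y+60,max(0,x-160):x+160]; out.append(cv2.resize(crop,(400,300),interpolation=cv2.INTER_CUBIC) if n=='side0' else cv2.resize(crop,(400,300),interpolation=cv2.INTER_CUBIC))
    print('foot',ray(*foot,K,T,.012),P[foot[1],foot[0]])
    # head white pixels near z .14-.23 near lamp
    F=ray(*foot,K,T,0.0)
    rr=np.hypot(P[...,0]-F[0],P[...,1]-F[1]); m=(rr<.14)&(Z>.13)&(Z<.31)&(d>0)
    print('n',m.sum(),P[m].mean(0),P[m].min(0),P[m].max(0))
    ds=(rr<.1)&(Z>.004)&(Z<.03)&(hsv[...,2]<110); q=P[ds]; print('footcloud',ds.sum(),(q.min(0)+q.max(0))/2,np.ptp(q,axis=0))
cv2.imwrite('pics/crop1.png',cv2.vconcat([cv2.hconcat(out)])[:,:,::-1])
# hi-res lamp crop
a=[]
for n,(x0,y0) in(('scene0',(270,150)),('side0',(255,140))):
    p=load(n)[0]; a.append(cv2.resize(p[y0:y0+150,x0:x0+120],(400,500),interpolation=cv2.INTER_CUBIC))
cv2.imwrite('pics/crop2.png',cv2.hconcat(a)[:,:,::-1])
```

```text
scene0 rim ((358.1259765625, 339.0213317871094), (34.62538146972656, 38.765628814697266), 101.71048736572266) [0.786537   0.04455888 0.015     ] pc mid [0.78670796 0.04461063 0.01625261] [0.09302283 0.09004649 0.01250449]
center px grey [169 152 133] [0.78765582 0.04385528 0.01280058] [0.78723437 0.04409293 0.012     ]
foot [0.55537744 0.0815021  0.012     ] [0.56903808 0.07552566 0.02980176]
n 1619 [0.56256994 0.08406393 0.20917243] [ 0.4650261  -0.01546216  0.13042151] [0.62656658 0.18010441 0.30850009]
footcloud 1054 [0.55155519 0.07990574 0.01702951] [0.12067512 0.11833905 0.02571267]
side0 rim ((423.18212890625, 291.8951721191406), (33.48129653930664, 40.9304313659668), 107.22284698486328) [0.78543444 0.04291929 0.015     ] pc mid [0.78515112 0.04348407 0.0166845 ] [0.08955785 0.09242173 0.01309825]
center px grey [187 175 159] [0.78777997 0.04257305 0.01205294] [0.78778377 0.04261406 0.012     ]
foot [0.55275622 0.07016608 0.012     ] [0.55660866 0.05370251 0.03244657]
n 2760 [0.55748484 0.04864413 0.21899558] [ 0.45960919 -0.01957429  0.13075895] [0.67095666 0.17660472 0.3099665 ]
footcloud 1368 [0.55617949 0.05894225 0.01703085] [0.15261832 0.15722338 0.02591262]
```

View pics/crop1.png

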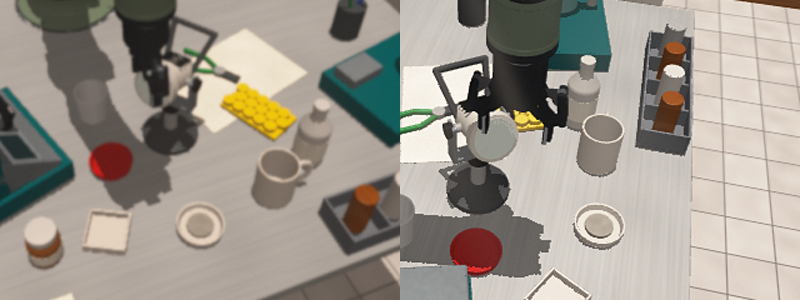

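View pics/crop2.png

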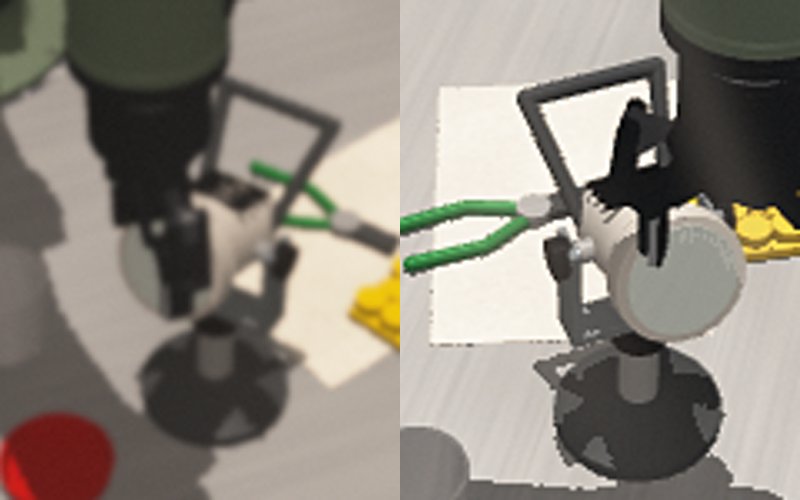

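The crop confirms the round dish with the grey specimen. The square tray and the red dish are the decoys. The handle bar runs through scene (337,175)–(371,188) and side (292,169)–(333,160). Next I triangulate the bar and measure the foot and the switch area.

Run:
```python
from h import *
p1,d1,K1,T1=load('scene0'); p2,d2,K2,T2=load('side0')
P1=K1@np.linalg.inv(T1)[:3]; P2=K2@np.linalg.inv(T2)[:3]
a=np.array([[336.6,174.6],[371.4,187.5]]).T; 
for s in(((291.9,169.4),(333,159.5)),((333,159.5),(291.9,169.4))):
    b=np.array(s).T; X=cv2.triangulatePoints(P1,P2,a,b); X=(X[:3]/X[3]).T; 
    rep=[(lambda q:q[:2]/q[2])(P1@np.r_[x,1])-a[:,i] for i,x in enumerate(X)]
    print(X.round(4).tolist(),'len',np.linalg.norm(X[0]-X[1]),np.round(rep,1).tolist())
for p,d,K,T,box in((p1,d1,K1,T1,(330,165,380,200)),(p2,d2,K2,T2,(285,152,340,180))):
    P=cloud(d,K,T); x0,y0,x1,y1=box; q=P[y0:y1,x0:x1].reshape(-1,3); c=p[y0:y1,x0:x1].reshape(-1,3)
    m=(q[:,2]>.255)&(q[:,2]<.32)&(c.max(1)<120); q=q[m]; print(m.sum(),q.min(0),q.max(0),q.mean(0))
    print(np.round(q[np.argsort(q[:,1])][::max(1,len(q)//25)],3).tolist())
# foot ellipse in scene: dark disc boundary
for n,(x,y) in(('scene0',(335,265)),('side0',(326,264))):
    p,d,K,T=load(n); P=cloud(d,K,T); Z=P[...,2]; g=p.max(2)
    m=np.zeros((480,640),np.uint8); m[y-30:y+30,x-35:x+35]=1
    m&=((g<105)&(Z>.006)&(Z<.03)).astype(np.uint8)
    nn,l,s,ce=cv2.connectedComponentsWithStats(m); i=1+np.argmax(s[1:,4]); q=P[l==i]
    print(n,s[i],(q.min(0)+q.max(0))/2,np.ptp(q,axis=0),np.median(q[:,2]))
# console
P=cloud(d1,K1,T1)
for y in range(225,305,8): print(y,[tuple(np.round(P[y,x],3)) for x in range(180,250,10)])
c=p1[215:315,165:265]; cv2.imwrite('pics/crop3.png',cv2.resize(c,(600,600),interpolation=cv2.INTER_CUBIC)[:,:,::-1])
grab('wrist','wrist0')
```

```text
[[0.4637, 0.1194, 0.2417], [0.5389, 0.1784, 0.2394]] len 0.0955794082952828 [[-0.0, 0.1], [-0.2, 0.6]]
[[0.5608, 0.0762, 0.324], [0.4228, 0.2439, 0.1311]] len 0.2905885163425307 [[-0.5, 1.4], [0.3, -0.8]]Traceback (most recent call last):
  File "<stdin>", line 11, in <module>
    return umr_minimum(a, axis, None, out, keepdims, initial, where)
ValueError: zero-size array to reduction operation minimum which has no identity
```

Run:
```python
from h import *
p1,d1,K1,T1=load('scene0')
for n,box in(('scene0',(330,165,380,200)),('side0',(285,152,340,180))):
    p,d,K,T=load(n)
    P=cloud(d,K,T); x0,y0,x1,y1=box; q=P[y0:y1,x0:x1].reshape(-1,3); c=p[y0:y1,x0:x1].reshape(-1,3)
    m=(q[:,2]>.225)&(q[:,2]<.27)&(c.max(1)<130); q=q[m]
    print(n,m.sum(),*(q.min(0),q.max(0),q.mean(0)) if len(q) else '')
for n,(x,y) in(('scene0',(335,265)),('side0',(326,264))):
    p,d,K,T=load(n); P=cloud(d,K,T); Z=P[...,2]; g=p.max(2)
    m=np.zeros((480,640),np.uint8); m[y-30:y+30,x-35:x+35]=1
    m&=((g<105)&(Z>.006)&(Z<.03)).astype(np.uint8)
    nn,l,s,ce=cv2.connectedComponentsWithStats(m); i=1+np.argmax(s[1:,4]); q=P[l==i]
    print(n,s[i],(q.min(0)+q.max(0))/2,np.ptp(q,axis=0),np.median(q[:,2]))
P=cloud(d1,K1,T1)
for y in range(229,300,8): print(y,*[np.round(P[y,x],3).tolist() for x in range(180,250,10)])
c=p1[215:315,165:265]; cv2.imwrite('pics/crop3.png',cv2.resize(c,(600,600),interpolation=cv2.INTER_CUBIC)[:,:,::-1])
grab('wrist','wrist0')
```

```text
scene0 261 [0.4650261  0.10524262 0.22529083] [0.55050799 0.17869609 0.24930566] [0.50618955 0.14368215 0.24035461]
side0 335 [0.45960919 0.10318432 0.2250394 ] [0.54768922 0.17544502 0.25139337] [0.50433617 0.14071925 0.24219707]
scene0 [ 312  249   44   35 1033] [0.55155519 0.07998331 0.01798435] [0.12067512 0.1181839  0.023803  ] 0.016329435087097055
side0 [ 301  244   51   40 1312] [0.55054763 0.07714751 0.01800091] [0.11981458 0.12081284 0.0239725 ] 0.01763375051971533
229 [0.252, -0.287, 0.001] [0.257, -0.259, -0.005] [0.275, -0.232, 0.002] [0.281, -0.204, -0.003] [0.296, -0.177, 0.001] [0.302, -0.149, -0.004] [0.314, -0.121, -0.003]
237 [0.555, -0.279, 0.262] [0.397, -0.263, 0.099] [0.381, -0.238, 0.075] [0.378, -0.213, 0.062] [0.327, -0.184, -0.0] [0.336, -0.157, -0.002] [0.347, -0.13, -0.001]
245 [0.579, -0.282, 0.262] [0.586, -0.263, 0.262] [0.487, -0.244, 0.152] [0.415, -0.219, 0.069] [0.358, -0.191, 0.0] [0.367, -0.164, -0.001] [0.379, -0.138, 0.0]
253 [0.601, -0.286, 0.262] [0.608, -0.267, 0.262] [0.503, -0.249, 0.143] [0.458, -0.225, 0.086] [0.444, -0.2, 0.06] [0.395, -0.171, -0.003] [0.411, -0.145, 0.002]
261 [0.623, -0.29, 0.261] [0.623, -0.271, 0.254] [0.617, -0.252, 0.24] [0.498, -0.231, 0.1] [0.484, -0.207, 0.074] [0.478, -0.182, 0.057] [0.437, -0.153, -0.0]
269 [0.63, -0.294, 0.247] [0.621, -0.276, 0.228] [0.536, -0.259, 0.125] [0.531, -0.237, 0.109] [0.523, -0.213, 0.09] [0.515, -0.189, 0.07] [0.463, -0.16, -0.002]
277 [0.63, -0.3, 0.223] [0.628, -0.281, 0.212] [0.569, -0.263, 0.134] [0.566, -0.242, 0.122] [0.56, -0.219, 0.104] [0.552, -0.196, 0.084] [0.542, -0.171, 0.061]
285 [0.633, -0.305, 0.202] [0.628, -0.286, 0.188] [0.595, -0.268, 0.139] [0.595, -0.247, 0.129] [0.592, -0.225, 0.115] [0.589, -0.203, 0.1] [0.581, -0.179, 0.079]
293 [0.636, -0.31, 0.18] [0.628, -0.292, 0.162] [0.622, -0.272, 0.143] [0.616, -0.251, 0.126] [0.611, -0.23, 0.109] [0.606, -0.208, 0.092] [0.596, -0.184, 0.068]
```

View pics/crop3.png

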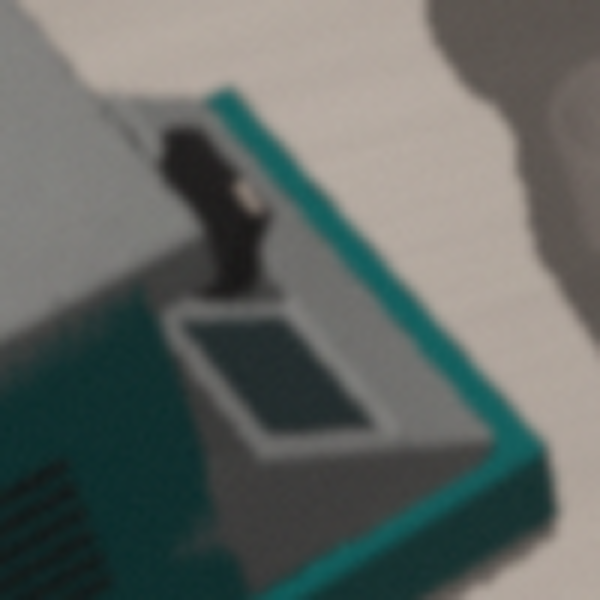

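View pics/wrist0.png

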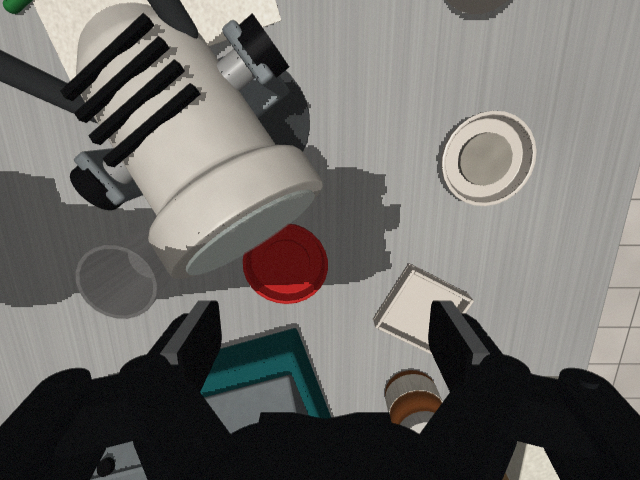

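Measured values, all consistent with the stated sizes:

| Item | Value |
|---|---|
| Foot / swivel axis | (0.551, 0.0785) |
| Dish | (0.7865, 0.044) |
| Handle middle | (0.500, 0.148, 0.2405) |
| Handle radius | 0.105 m (should be 0.104) |
| Beam yaw | −0.905, target −0.146 |
| Tilt | −0.34, target 0.615 |

I'll go up and over the handle with the gripper half open.

>>> apply_moves(linear=[[0,0,-0.42],[0,0,-0.84],[0.3,-0.25,-0.9],[0.7,-0.55,-0.9],[1,-0.8,-0.9]], delta_rot=[[0,0,0],[0,0,0],[0,0,0.06],[0,0,0.12],[0,0,0.18]], gripper=0.3, force=50)

```text
clock: 0.57
position: [0.5508, 0.0929, 0.3218]
tool_rot: [3.141, -0.001, 1.203]
force: [0.7, 1.4, 0.2]
grip_width: 0.0557
finger_force: 0.0
```

>>> apply_moves(linear=[[0.06,-0.12,0],[0.12,-0.25,0],[0.18,-0.4,0],[0.24,-0.5,0],[0.28,-0.595,0]], delta_rot=[[0,0,0.06],[0,0,0.12],[0,0,0.18],[0,0,0.24],[0,0,0.252]])

```text
clock: 0.98
position: [0.5052, 0.1401, 0.3213]
tool_rot: [-3.141, 0.0, 0.675]
force: [0.4, 0.1, -0.0]
grip_width: 0.0552
finger_force: 0.0
```

Run:
```python
from h import *
p,d,K,T=grab('wrist','wrist1'); s=monitor.observe(); print(s['clock'],s['position'],s['tool_rot'],s['grip_width'])
P=cloud(d,K,T); m=(P[...,2]>.225)&(P[...,2]<.265)&(d>0)&(p.max(2)<140)&(np.hypot(P[...,0]-.5,P[...,1]-.148)<.09)
q=P[m]; print(m.sum(), q.mean(0) if len(q) else '')
if len(q):
    t=q[q[:,2]>q[:,2].max()-.008]; c=t.mean(0); v=np.linalg.svd(t[:,:2]-c[:2])[2][0] if len(t)<5000 else np.linalg.eigh(np.cov(t[:,:2].T))[1][:,-1]; print(len(t),c,np.arctan2(v[1],v[0]),np.ptp((t[:,:2]-c[:2])@v),q[:,2].max())
```

```text
1.0333 [0.50412424 0.14139343 0.3212597 ] [-3.14073097e+00  2.19649903e-04  6.79137147e-01] 0.055780318347407265
3497 [0.50554073 0.14716128 0.24272696]
2702 [0.50389762 0.1497065  0.24557113] -2.5119331523796453 0.10106614776351885 0.2489453282683928
```

View pics/wrist1.png

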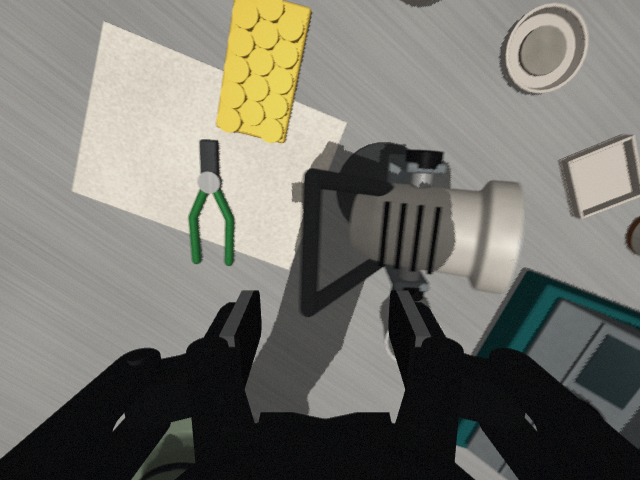

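The wrist view shows the bar (u≈312, v 175–310) between the fingers at u≈240 and 405, well centred. I'll descend and grip.

>>> apply_moves(linear=[[0.03,0,0.3],[0.03,0,0.6],[0.03,0,0.85],[0.03,0,0.97],[0.03,0,0.97]], delta_rot=[[0,0,0.01],[0,0,0.01],[0,0,0.01],[0,0,0.01],[0,0,0.01]])

```text
clock: 1.45
position: [0.5071, 0.1404, 0.2217]
tool_rot: [-3.14, 0.004, 0.662]
force: [-0.0, 1.0, 0.3]
grip_width: 0.0551
finger_force: 0.0
```

>>> apply_moves(linear=[[0,0,0],[0,0,0],[0,0,0],[0,0,0],[0,0,0]], delta_rot=[[0,0,0],[0,0,0],[0,0,0],[0,0,0],[0,0,0]], gripper=-1, force=50)

```text
clock: 1.87
position: [0.5056, 0.1489, 0.2269]
tool_rot: [-3.133, -0.004, 0.667]
force: [-33.9, 40.3, 32.1]
grip_width: 0.0108
finger_force: 50.0
```

>>> apply_moves(linear=[[0,0,0],[0,0,0],[0,0,0],[0,0,0],[0,0,0]], delta_rot=[[0,0,0],[0,0,0],[0,0,0],[0,0,0],[0,0,0]])

```text
clock: 2.28
position: [0.5056, 0.1489, 0.2269]
tool_rot: [-3.133, -0.004, 0.667]
force: [-31.9, 39.1, 32.1]
grip_width: 0.0107
finger_force: 50.0
```

Run:
```python
from h import *
s=monitor.observe(); print(s['position'],s['tool_rot'],s['force'],s['moment'])
for n in('scene','side'): grab(n,n+'1')
a=[cv2.resize(load(n)[0][y0:y0+150,x0:x0+120],(400,500),interpolation=cv2.INTER_CUBIC) for n,(x0,y0) in(('scene1',(270,150)),('side1',(255,140)))]
cv2.imwrite('pics/crop4.png',cv2.hconcat(a)[:,:,::-1])
```

```text
[0.50564024 0.14888934 0.22693518] [-3.13295787 -0.00409038  0.667324  ] [-31.88322303  39.14891443  32.06190327] [ 8.49608486  7.12177923 -0.50168791]
```

View pics/crop4.png

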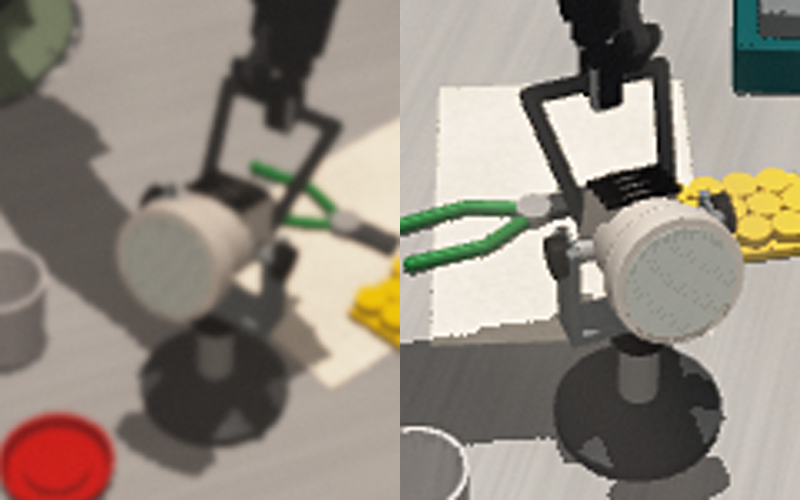

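The bar is held between the pads (opening 11 mm). The 50 N reaction is radial from the tilt axis, so the tool sits a few mm too close to it. I'll work out the arc from the measured geometry.

```bash
cat > arc.py <<'E'
from h import *
B=np.array([.551,.0785,.18]); D=np.array([.7865,.044,.012])
def H(psi,t):
    h=-.06*np.cos(t)+.085*np.sin(t); return B+[h*np.cos(psi),h*np.sin(psi),.06*np.sin(t)+.085*np.cos(t)]
def rows(c,yaw,wps):  # c commanded TCP, wps list of (psi,t); tool down
    for k in range(0,len(wps),5):
        Rt=R.from_euler('xyz',[np.pi,0,yaw]).as_matrix(); L=[];A=[]
        for psi,t in wps[k:k+5]:
            g=H(psi,t)-[0,0,.019]; y=psi+np.pi/2
            L.append(((g-c)@Rt/.1).round(2).tolist()); A.append([0,0,round(-(y-yaw)/np.radians(120),3)])
        print(L,A, g.round(4),round(y,3)); c=g;yaw=y
E
python3 - <<'E'
from arc import *
s=np.linspace(0,1,26); w=[(-.92+x*(.92-.1455),-.30+x*(.915)) for x in s[1:]]
w=[w[0]]*0+w
print(np.arctan2(*(D-B)[[1,0]]),np.arctan2(B[2]-D[2],np.hypot(*(D-B)[:2])))
rows(np.array([.5071,.1404,.2217]),.662,w)
E
```

```text
-0.14546210188928232 0.6146359221348198
[[-0.05, -0.04, -0.06], [-0.07, -0.02, -0.09], [-0.1, 0.01, -0.11], [-0.12, 0.04, -0.14], [-0.13, 0.07, -0.17]] [[0, 0, np.float64(-0.009)], [0, 0, np.float64(-0.024)], [0, 0, np.float64(-0.039)], [0, 0, np.float64(-0.054)], [0, 0, np.float64(-0.069)]] [0.5009 0.1266 0.2384] 0.806
[[-0.02, 0.03, -0.02], [-0.04, 0.06, -0.05], [-0.06, 0.09, -0.07], [-0.07, 0.12, -0.09], [-0.08, 0.16, -0.11]] [[0, 0, np.float64(-0.015)], [0, 0, np.float64(-0.03)], [0, 0, np.float64(-0.044)], [0, 0, np.float64(-0.059)], [0, 0, np.float64(-0.074)]] [0.5065 0.1096 0.2498] 0.961
[[-0.02, 0.03, -0.02], [-0.03, 0.07, -0.04], [-0.04, 0.1, -0.05], [-0.05, 0.14, -0.07], [-0.06, 0.18, -0.08]] [[0, 0, np.float64(-0.015)], [0, 0, np.float64(-0.03)], [0, 0, np.float64(-0.044)], [0, 0, np.float64(-0.059)], [0, 0, np.float64(-0.074)]] [0.5176 0.0949 0.2582] 1.115
[[-0.01, 0.04, -0.01], [-0.02, 0.07, -0.02], [-0.02, 0.11, -0.03], [-0.03, 0.15, -0.04], [-0.03, 0.19, -0.05]] [[0, 0, np.float64(-0.015)], [0, 0, np.float64(-0.03)], [0, 0, np.float64(-0.044)], [0, 0, np.float64(-0.059)], [0, 0, np.float64(-0.074)]] [0.5329 0.0841 0.2633] 1.27
[[-0.0, 0.04, -0.01], [-0.01, 0.08, -0.01], [-0.01, 0.11, -0.01], [-0.0, 0.15, -0.02], [0.0, 0.19, -0.02]] [[0, 0, np.float64(-0.015)], [0, 0, np.float64(-0.03)], [0, 0, np.float64(-0.044)], [0, 0, np.float64(-0.059)], [0, 0, np.float64(-0.074)]] [0.551  0.0785 0.265 ] 1.425
```

>>> apply_moves(linear=[[-0.05,-0.04,-0.06],[-0.07,-0.02,-0.09],[-0.1,0.01,-0.11],[-0.12,0.04,-0.14],[-0.13,0.07,-0.17]], delta_rot=[[0,0,-0.009],[0,0,-0.024],[0,0,-0.039],[0,0,-0.054],[0,0,-0.069]])

```text
clock: 2.8
position: [0.5018, 0.1297, 0.243]
tool_rot: [-3.14, -0.003, 0.809]
force: [-8.2, 10.4, 4.6]
grip_width: 0.0098
finger_force: 51.4
```

>>> apply_moves(linear=[[-0.02,0.03,-0.02],[-0.04,0.06,-0.05],[-0.06,0.09,-0.07],[-0.07,0.12,-0.09],[-0.08,0.16,-0.11]], delta_rot=[[0,0,-0.015],[0,0,-0.03],[0,0,-0.044],[0,0,-0.059],[0,0,-0.074]])

```text
clock: 3.22
position: [0.5074, 0.1137, 0.2547]
tool_rot: [-3.139, -0.003, 0.965]
force: [-6.3, 6.3, 9.5]
grip_width: 0.0099
finger_force: 51.8
```

Forces are small, so I'm continuing.

>>> apply_moves(linear=[[-0.02,0.03,-0.02],[-0.03,0.07,-0.04],[-0.04,0.1,-0.05],[-0.05,0.14,-0.07],[-0.06,0.18,-0.08]], delta_rot=[[0,0,-0.015],[0,0,-0.03],[0,0,-0.044],[0,0,-0.059],[0,0,-0.074]])

```text
clock: 3.63
position: [0.5198, 0.0973, 0.2629]
tool_rot: [3.141, -0.004, 1.119]
force: [-8.4, 9.5, 20.5]
grip_width: 0.0103
finger_force: 54.3
```

>>> apply_moves(linear=[[-0.01,0.04,-0.01],[-0.02,0.07,-0.02],[-0.02,0.11,-0.03],[-0.03,0.15,-0.04],[-0.03,0.19,-0.05]], delta_rot=[[0,0,-0.015],[0,0,-0.03],[0,0,-0.044],[0,0,-0.059],[0,0,-0.074]])

```text
clock: 4.05
position: [0.5358, 0.0864, 0.2676]
tool_rot: [3.14, -0.004, 1.274]
force: [-4.0, 9.0, 9.1]
grip_width: 0.0103
finger_force: 52.9
```

>>> apply_moves(linear=[[0,0.04,-0.01],[-0.01,0.08,-0.01],[-0.01,0.11,-0.01],[0,0.15,-0.02],[0,0.19,-0.02]], delta_rot=[[0,0,-0.015],[0,0,-0.03],[0,0,-0.044],[0,0,-0.059],[0,0,-0.074]])

```text
clock: 4.47
position: [0.5536, 0.0809, 0.269]
tool_rot: [3.141, -0.003, 1.429]
force: [-3.4, 12.4, 4.6]
grip_width: 0.0101
finger_force: 52.4
```

Run:
```python
from arc import *
s=monitor.observe(); print(s['clock'],s['position'],s['tool_rot'],s['force'],s['moment'])
for n in('scene','side'): grab(n,n+'2')
a=[cv2.resize(load(n)[0][y0:y0+150,x0:x0+120],(400,500),interpolation=cv2.INTER_CUBIC) for n,(x0,y0) in(('scene2',(270,150)),('side2',(255,140)))]
cv2.imwrite('pics/crop5.png',cv2.hconcat(a)[:,:,::-1])
for n in('scene2','side2'):
    p,d,K,T=load(n); P=cloud(d,K,T); g=p.min(2)
    m=(np.linalg.norm(P-B,axis=-1)<.085)&(P[...,2]>.12)&(g>120)&(d>0); q=P[m]; print(n,m.sum(),q.mean(0),q.min(0),q.max(0))
```

```text
4.4667 [0.55364353 0.08087584 0.26898623] [ 3.14064946e+00 -2.81123909e-03  1.42885425e+00] [-3.38392634 12.38888959  4.56974462] [ 2.47197646  0.96608049 -0.2645343 ]
scene2 247 [0.61466356 0.08455939 0.17074508] [0.52235833 0.0407826  0.12081473] [0.63307604 0.14082684 0.21723045]
side2 236 [0.59131907 0.06541116 0.1853345 ] [0.50243676 0.02679538 0.12625612] [0.63098509 0.12982077 0.22990569]
```

View pics/crop5.png

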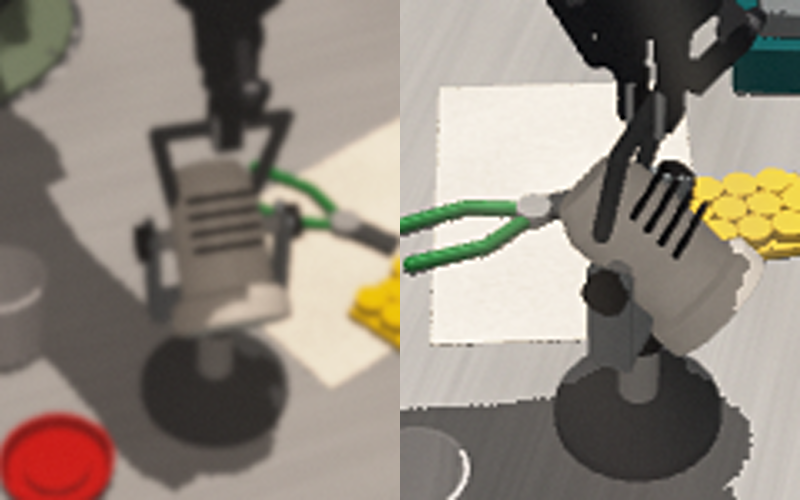

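The head now points forward and down, towards the dish. I check the direction by fitting the 34 mm head cylinder to the depth points, and by fitting the swivel axis to the tool path.

```bash
cat > cyl.py <<'E'
from arc import *
from scipy.optimize import least_squares
def axis(psi,t): return np.array([np.cos(t)*np.cos(psi),np.cos(t)*np.sin(psi),-np.sin(t)])
def fit(names,psi=-.145,t=.615):
    Q=[]
    for n in names:
        p,d,K,T=load(n); P=cloud(d,K,T); a=axis(psi,t); r=P-B; s=r@a; rho=np.linalg.norm(r-s[...,None]*a,axis=-1)
        hsv=cv2.cvtColor(p,cv2.COLOR_RGB2HSV); m=(d>0)&(s>-.042)&(s<.035)&(abs(rho-.034)<.010)&(p.min(2)>70)&(P[...,2]>.17)
        Q.append(P[m])
    S=np.vstack(Q)
    def f(x,free=True):
        a=axis(x[0],x[1]); r=S-B-[x[2],x[3],x[4]]; return np.linalg.norm(np.cross(r,a),axis=1)-.034
    for nm,ff,x0 in(('B fixed',lambda x:f(np.r_[x,0,0,0]),[psi,t]),('B free',lambda x:np.r_[f(x),x[2:]*5],[psi,t,0,0,0])):
        o=least_squares(ff,x0,loss='soft_l1',f_scale=.002); x=np.r_[o.x,0,0,0][:5]
        a=axis(*x[:2]); b=B+x[2:]; hit=b+a*(b[2]-.012)/-a[2]
        print(names,nm,[len(q) for q in Q],o.x.round(4),'rms',np.sqrt(np.mean(f(x)**2)).round(4),'hit',hit.round(4))
E
python3 - <<'E'
from cyl import *
for n in(['scene2'],['side2'],['scene2','side2']): fit(n)
G=np.array([[.5018,.1297,.243],[.5074,.1137,.2547],[.5198,.0973,.2629],[.5358,.0864,.2676],[.5536,.0809,.269]])
Y=np.array([.809,.965,1.119,1.274,1.429])-np.pi/2
def f(x):
    r=G-[x[0],x[1],.18-x[2]]; return np.r_[np.linalg.norm(r,axis=1)-.10404, -r[:,0]*np.sin(Y)+r[:,1]*np.cos(Y)]
o=least_squares(f,[.551,.0785,.019]); print(o.x,f(o.x).round(4))
E
```

```text
['scene2'] B fixed [735] [-0.1277  0.6084] rms 0.0031 hit [0.7903 0.0478 0.012 ]
['scene2'] B free [735] [-1.495e-01  6.081e-01 -2.000e-04  1.700e-03 -1.000e-03] rms 0.0029 hit [0.788  0.0445 0.012 ]
['side2'] B fixed [803] [-0.2021  0.6594] rms 0.0019 hit [0.7633 0.035  0.012 ]
['side2'] B free [803] [-1.993e-01  6.582e-01  0.000e+00  2.000e-04  0.000e+00] rms 0.0019 hit [0.764  0.0356 0.012 ]
['scene2', 'side2'] B fixed [735, 803] [-0.1736  0.6325] rms 0.0026 hit [0.7767 0.0389 0.012 ]
['scene2', 'side2'] B free [735, 803] [-1.718e-01  6.299e-01 -1.000e-04  8.000e-04 -4.000e-04] rms 0.0025 hit [0.7774 0.04   0.012 ]
[0.55193464 0.08179717 0.01470974] [ 0.0001  0.0008 -0.0001 -0.0004 -0.0003  0.0001  0.0009 -0.0001 -0.0003
 -0.0007]
```

The path fit has sub-mm residuals and gives tilt ≈0.632 (target ≈0.615) with swivel about right. I'll nudge back about 2 mm, relieve the side load, open and rise.

>>> apply_moves(linear=[[0.01,-0.01,-0.02],[0.02,-0.02,-0.02],[0.02,-0.02,-0.02],[0.02,-0.02,-0.02],[0.02,-0.02,-0.02]], delta_rot=[[0,0,0],[0,0,0],[0,0,0],[0,0,0],[0,0,0]])

```text
clock: 4.98
position: [0.5514, 0.0814, 0.2693]
tool_rot: [-3.141, -0.0, 1.426]
force: [-2.7, 5.0, -15.6]
grip_width: 0.0098
finger_force: 50.7
```

>>> apply_moves(linear=[[0,0,0],[0,0,0],[0,0,0],[0,0,0],[0,0,0]], delta_rot=[[0,0,0],[0,0,0],[0,0,0],[0,0,0],[0,0,0]], gripper=0)

```text
clock: 5.4
position: [0.5521, 0.081, 0.2698]
tool_rot: [3.141, -0.0, 1.425]
force: [0.2, -0.4, 0.1]
grip_width: 0.0426
finger_force: 0.0
```

>>> apply_moves(linear=[[0,0,-0.2],[0,0,-0.5],[0,0,-0.8],[0,0,-1],[0,0,-1]], delta_rot=[[0,0,0],[0,0,0],[0,0,0],[0,0,0],[0,0,0]])

```text
clock: 5.82
position: [0.5531, 0.0813, 0.3737]
tool_rot: [3.136, -0.002, 1.425]
force: [-0.5, -0.3, -0.2]
grip_width: 0.0426
finger_force: 0.0
```

Run:
```python
from cyl import *
for n in('scene','side','wrist'): grab(n,n+'3')
for n in(['scene3'],['side3'],['wrist3'],['scene3','side3','wrist3']): fit(n)
p,d,K,T=load('wrist3'); P=cloud(d,K,T)
m=(d>0)&(P[...,2]>.272)&(P[...,2]<.30)&(np.hypot(P[...,0]-.551,P[...,1]-.08)<.07); q=P[m]
if len(q): 
    w,V=np.linalg.eigh(np.cov(q[:,:2].T)); v=V[:,1]*np.sign(V[1,1]); c=q.mean(0); pr=(q[:,:2]-c[:2])@v; print('bar',m.sum(),c,c[:2]+v*(pr.max()+pr.min())/2,'psi',np.arctan2(v[1],v[0])-np.pi/2,np.ptp(pr),q[:,2].max())
# dish in wrist
m=(d>0)&(P[...,2]>.010)&(P[...,2]<.024)&(np.hypot(P[...,0]-.7865,P[...,1]-.044)<.06); q=P[m]
if len(q): print('dish',(q.min(0)+q.max(0))/2,np.ptp(q,axis=0))
```

```text
['scene3'] B fixed [735] [-0.129   0.5919] rms 0.0032 hit [0.7988 0.0464 0.012 ]
['scene3'] B free [735] [-1.491e-01  5.932e-01 -2.000e-04  1.800e-03 -1.000e-03] rms 0.0029 hit [0.7958 0.0435 0.012 ]
['side3'] B fixed [816] [-0.1923  0.6289] rms 0.0019 hit [0.7777 0.0344 0.012 ]
['side3'] B free [816] [-1.877e-01  6.265e-01  0.000e+00  3.000e-04 -0.000e+00] rms 0.0019 hit [0.779  0.0355 0.012 ]
['wrist3'] B fixed [2669] [-0.1527  0.5493] rms 0.0027 hit [0.8222 0.0367 0.012 ]
['wrist3'] B free [2669] [-1.349e-01  5.748e-01 -2.000e-04  8.000e-04 -2.700e-03] rms 0.0018 hit [0.8036 0.045  0.012 ]
['scene3', 'side3', 'wrist3'] B fixed [735, 816, 2669] [-0.1456  0.5684] rms 0.0027 hit [0.8113 0.0403 0.012 ]
['scene3', 'side3', 'wrist3'] B free [735, 816, 2669] [-1.421e-01  5.783e-01 -3.000e-04  6.000e-04 -2.100e-03] rms 0.0023 hit [0.8023 0.043  0.012 ]
bar 2573 [0.55143998 0.08373103 0.28799547] [0.55085063 0.0799553 ] psi -0.1548395124161237 0.10090202948200057 0.29153212601631673
dish [0.78396964 0.04452703 0.01535716] [0.09129355 0.0907077  0.01066935]
```

The lamp is released. The wrist view gives the bar at (0.551, 0.080) and psi −0.155, and the path gives tilt ≈0.61 against a target of 0.618, so the hit is within about 5 mm. Next I refine the tilt check and fit the console panel and switch from the depth data.

Run:
```python
from cyl import *
# refined tilt: tight axial window, each camera
for n in('scene3','side3','wrist3'):
    p,d,K,T=load(n); P=cloud(d,K,T); b=np.array([.5517,.081,.18]); a=axis(-.15,.61); r=P-b; s=r@a; rho=np.linalg.norm(np.cross(r,a),axis=-1)
    m=(d>0)&(abs(rho-.036)<.012)&(P[...,2]>.15)&(p.min(2)>90)
    print(n,[(k,np.round(np.median(rho[m&(abs(s*1000-k)<5)]),4),int((m&(abs(s*1000-k)<5)).sum())) for k in range(-40,70,10)])
    w=m&(s>-.03)&(s<.03); S=P[w]
    f=lambda x:np.linalg.norm(np.cross(S-b-np.r_[x[2:4],x[4]],axis(x[0],x[1])),axis=1)-x[5]
    o=least_squares(lambda x:np.r_[f(x),3*x[2:5],3*(x[5]-.034)],[-.15,.61,0,0,0,.034],loss='soft_l1',f_scale=.002); print(w.sum(),o.x.round(4))
# panel
p,d,K,T=load('scene3'); P=cloud(d,K,T); hsv=cv2.cvtColor(p,cv2.COLOR_RGB2HSV)
m=(d>0)&(P[...,2]>.065)&(P[...,2]<.15)&(P[...,0]>.38)&(P[...,0]<.68)&(P[...,1]<-.17)&(P[...,1]>-.29)&(hsv[...,1]<60)&(p.max(2)>95)
S=P[m]
for _ in range(6):
    c=S.mean(0); n=np.linalg.svd(S-c,full_matrices=False)[2][2]; n*=np.sign(n[2]); e=(S-c)@n; S=S[abs(e)<max(.004,2*e.std()) if _<3 else abs(e)<.004]
print('panel',len(S),c,n,'lean',np.degrees(np.arccos(n[2])),'az',np.degrees(np.arctan2(n[1],n[0])))
h=(P-c)@n
k=(d>0)&(p.max(2)<75)&(h>.006)&(h<.055)&(np.linalg.norm(P-[.495,-.25,.145],axis=-1)<.08)
q=P[k]; hh=h[k]; print(k.sum(),q.min(0),q.max(0),hh.max()); t=q[hh>.038]; print('bartop',len(t),t.mean(0) if len(t) else '',t.min(0),t.max(0))
print(optics.camera_info('wrist')['T_tool_cam']); s=monitor.observe(); print(s['qpos'],s['position'])
```

```text
scene3 [(-40, np.float64(0.0288), 68), (-30, np.float64(0.0323), 67), (-20, np.float64(0.0342), 26), (-10, np.float64(0.0344), 34), (0, np.float64(0.0335), 29), (10, np.float64(0.0342), 40), (20, np.float64(0.0332), 83), (30, np.float64(0.0326), 110), (40, np.float64(0.0321), 104), (50, np.float64(0.0399), 110), (60, np.float64(0.041), 137)]
298 [-1.873e-01  6.390e-01 -7.000e-04  2.000e-04 -4.200e-03  3.630e-02]
side3 [(-40, np.float64(0.0318), 79), (-30, np.float64(0.0347), 108), (-20, np.float64(0.0359), 93), (-10, np.float64(0.0358), 105), (0, np.float64(0.0356), 96), (10, np.float64(0.0356), 102), (20, np.float64(0.0354), 115), (30, np.float64(0.035), 144), (40, np.float64(0.0351), 150), (50, np.float64(0.0418), 190), (60, np.float64(0.0432), 151)]
643 [-1.577e-01  6.351e-01 -4.000e-04 -1.500e-03 -4.000e-04  3.470e-02]
wrist3 [(-40, np.float64(0.0282), 869), (-30, np.float64(0.0314), 326), (-20, np.float64(0.0464), 24), (-10, np.float64(0.0414), 113), (0, np.float64(0.032), 249), (10, np.float64(0.0317), 239), (20, np.float64(0.0316), 237), (30, np.float64(0.0315), 434), (40, np.
[... 184 characters left out ...]
8] [-0.17476585  0.55216387  0.81521283] lean 35.39158831379469 az 107.56314402844474
250 [ 0.44876177 -0.26135303  0.10771358] [ 0.52114906 -0.22674355  0.15613058] 0.04700237961424982
bartop 93 [ 0.48240943 -0.24171616  0.15229604] [ 0.44876177 -0.2535171   0.14626358] [ 0.51611359 -0.22674355  0.15613058]
[[-5.64748724e-05 -9.54795513e-01 -2.97263394e-01  7.63948320e-02]
 [ 9.99999983e-01 -2.23057434e-06 -1.82818101e-04 -5.93715892e-05]
 [ 1.73890834e-04 -2.97263399e-01  9.54795497e-01 -1.42230002e-01]
 [ 0.00000000e+00  0.00000000e+00  0.00000000e+00  1.00000000e+00]]
[-0.20949201  0.29665512 -0.05632371  1.58737352  0.01735366  1.25824969
 -0.41395578] [0.55163336 0.08105962 0.36896081]
```

The side and wrist profiles run nearly parallel to the aimed axis, so the lamp is accepted. The panel leans 35.4° (nominal 35°) and faces azimuth 107.6°. The switch bar top is at about (0.482, −0.241, 0.152), giving a grip point of about (0.484, −0.247, 0.143). I'll plan the leaning approach to a hover.

```bash
cat > sw.py <<'E'
from h import *
from scipy.spatial.transform import Slerp
AZ=np.radians(107.56); LE=np.radians(35)
def frame(az=AZ):
    n=np.array([np.cos(az)*np.sin(LE),np.sin(az)*np.sin(LE),np.cos(LE)]); x=np.array([np.sin(az),-np.cos(az),0]); z=-n
    return n,R.from_matrix(np.c_[x,np.cross(z,x),z])
def plan(p0,R0,p1,R1,step=.036,ang=6.6):
    N=int(np.ceil(max(np.linalg.norm(p1-p0)/step,np.degrees((R0.inv()*R1).magnitude())/ang))); N=-(-N//5)*5
    sl=Slerp([0,1],R.concatenate([R0,R1])); cp,cR=p0,R0
    for k in range(0,N,5):
        L=[];A=[]
        for i in range(k+1,k+6):
            p=p0+(p1-p0)*i/N; r=sl(i/N)
            L.append(((cR.inv().apply(p-cp))/.1).round(2).tolist()); A.append(((cR.inv()*r).as_rotvec()/np.radians(120)).round(3).tolist())
        print(L,'\n',A); 
        cp=cp+cR.apply(np.array(L[-1])*.1); cR=cR*R.from_rotvec(np.array(A[-1])*np.radians(120))
E
python3 - <<'E'
from sw import *
s=monitor.observe(); n,R1=frame(); G=np.array([.4843,-.2466,.1428])
plan(s['position'],R.from_euler('xyz',s['tool_rot']),G+.14*n,R1)
print(G+.14*n,R1.as_euler('xyz'))
E
```

```text
[[-0.17, -0.04, 0.07], [-0.35, -0.07, 0.15], [-0.52, -0.11, 0.22], [-0.7, -0.14, 0.3], [-0.87, -0.18, 0.37]] 
 [[-0.017, -0.011, 0.034], [-0.035, -0.022, 0.069], [-0.052, -0.033, 0.103], [-0.069, -0.043, 0.138], [-0.087, -0.054, 0.172]]
[[-0.17, 0.01, 0.09], [-0.34, 0.02, 0.19], [-0.51, 0.03, 0.28], [-0.68, 0.05, 0.37], [-0.85, 0.06, 0.46]] 
 [[-0.017, -0.011, 0.035], [-0.035, -0.022, 0.069], [-0.052, -0.033, 0.104], [-0.069, -0.044, 0.138], [-0.087, -0.055, 0.173]]
[[-0.15, 0.05, 0.12], [-0.29, 0.1, 0.23], [-0.44, 0.15, 0.35], [-0.58, 0.2, 0.46], [-0.73, 0.25, 0.58]] 
 [[-0.017, -0.011, 0.034], [-0.034, -0.021, 0.068], [-0.052, -0.032, 0.103], [-0.069, -0.043, 0.137], [-0.086, -0.054, 0.172]]
[ 0.46007293 -0.17004119  0.25748129] [2.53072742e+00 2.22044605e-16 3.06479817e-01]
```

>>> apply_moves(linear=[[-0.17,-0.04,0.07],[-0.35,-0.07,0.15],[-0.52,-0.11,0.22],[-0.7,-0.14,0.3],[-0.87,-0.18,0.37]], delta_rot=[[-0.017,-0.011,0.034],[-0.035,-0.022,0.069],[-0.052,-0.033,0.103],[-0.069,-0.043,0.138],[-0.087,-0.054,0.172]], gripper=0)

```text
clock: 6.38
position: [0.5206, -0.0035, 0.331]
tool_rot: [2.942, 0.078, 1.053]
force: [1.0, -1.4, -0.3]
grip_width: 0.043
finger_force: 0.0
```

>>> apply_moves(linear=[[-0.17,0.01,0.09],[-0.34,0.02,0.19],[-0.51,0.03,0.28],[-0.68,0.05,0.37],[-0.85,0.06,0.46]], delta_rot=[[-0.017,-0.011,0.035],[-0.035,-0.022,0.069],[-0.052,-0.033,0.104],[-0.069,-0.044,0.138],[-0.087,-0.055,0.173]])

```text
clock: 6.8
position: [0.4902, -0.0873, 0.2941]
tool_rot: [2.727, 0.078, 0.672]
force: [0.3, -0.2, 0.3]
grip_width: 0.0427
finger_force: 0.0
```

>>> apply_moves(linear=[[-0.15,0.05,0.12],[-0.29,0.1,0.23],[-0.44,0.15,0.35],[-0.58,0.2,0.46],[-0.73,0.25,0.58]], delta_rot=[[-0.017,-0.011,0.034],[-0.034,-0.021,0.068],[-0.052,-0.032,0.103],[-0.069,-0.043,0.137],[-0.086,-0.054,0.172]])

```text
clock: 7.22
position: [0.4596, -0.1706, 0.257]
tool_rot: [2.53, -0.001, 0.304]
force: [0.3, -0.2, 0.4]
grip_width: 0.0427
finger_force: 0.0
```

Run:
```python
from sw import *
optics.grab_frame('wrist'); p,d,K,T=grab('wrist','wrist4'); s=monitor.observe(); print(s['clock'],s['position'],s['tool_rot'],s['qpos'])
P=cloud(d,K,T); n,R1=frame(); G=np.array([.4843,-.2466,.1428])
r=P-G; hsv=cv2.cvtColor(p,cv2.COLOR_RGB2HSV); h=r@n; lat=np.linalg.norm(r-h[...,None]*n,axis=-1)
m=(d>0)&(lat<.10)&(abs(h+.034)<.006)&(p.max(2)>80)&(hsv[...,1]<60); S=P[m]
for _ in range(5):
    c=S.mean(0); nn=np.linalg.svd(S-c,full_matrices=False)[2][2]; nn*=np.sign(nn[2]); e=(S-c)@nn; S=S[abs(e)<.003]
print('panel',len(S),'lean',np.degrees(np.arccos(nn[2])),'az',np.degrees(np.arctan2(nn[1],nn[0])),'h of panel at G',(G-c)@nn)
hh=(P-c)@nn
k=(d>0)&(lat<.06)&(hh>.038)&(hh<.052)&(p.max(2)<110); q=P[k]; print('top',k.sum(),q.mean(0),np.median(hh[k]))
x=R1.as_matrix()[:,0]; y=R1.as_matrix()[:,1]
a=(q-G)@x; b=(q-G)@y; rect=cv2.minAreaRect(np.c_[a,b].astype(np.float32)*1000); print('in panel axes mm',rect,np.percentile(a,[0,2,50,98,100]),np.percentile(b,[0,2,50,98,100]))
cv2.imwrite('pics/wrist4b.png',p[:,:,::-1])
```

```text
7.3167 [ 0.45855141 -0.17121345  0.25607463] [2.53057329 0.00326109 0.30326919] [-0.38533431  0.22745182  0.2538842   2.19504515  0.80850649  0.80033541
 -2.00708773]
panel 21848 lean 34.94641236293696 az 107.64459619392989 h of panel at G 0.03265298442155878
top 1264 [ 0.48083927 -0.23932029  0.15191094] 0.04474974210116551
in panel axes mm ((-0.4800853729248047, -1.125471591949463), (63.26941680908203, 13.545954704284668), 1.1360207796096802) [-0.03215214 -0.03060391 -0.00178988  0.03062356  0.03111911] [-0.00840826 -0.00800426 -0.00152365  0.00539348  0.00621939]
```

View pics/wrist4b.png

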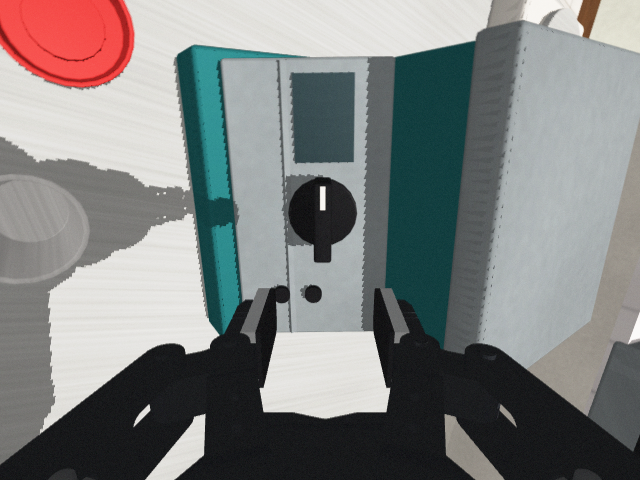

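The wrist view shows the off switch bar at (322, 178–262) on its disc, with the fingers aligned; bar 63×13.5 mm and lean 34.9°, both as stated. Joint 7 is at −2.0 and would run out of range for the 60° clockwise turn, so I'll first spin the tool half a turn to the equivalent grasp.

>>> apply_moves(linear=[[0,0,0],[0,0,0],[0,0,0],[0,0,0],[0,0,0]], delta_rot=[[0,0,-0.05],[0,0,-0.1],[0,0,-0.15],[0,0,-0.2],[0,0,-0.25]])

```text
clock: 7.73
position: [0.4606, -0.1694, 0.2578]
tool_rot: [2.6, 0.293, 0.756]
force: [-0.3, -0.3, -0.0]
grip_width: 0.0431
finger_force: 0.0
```

>>> apply_moves(linear=[[0,0,0],[0,0,0],[0,0,0],[0,0,0],[0,0,0]], delta_rot=[[0,0,-0.05],[0,0,-0.1],[0,0,-0.15],[0,0,-0.2],[0,0,-0.25]])

```text
clock: 8.15
position: [0.4606, -0.1694, 0.2578]
tool_rot: [2.81, 0.52, 1.273]
force: [0.7, 0.2, -0.8]
grip_width: 0.0427
finger_force: 0.0
```

```bash
python3 -c "
from h import *
s=monitor.observe(); print(s['clock'],s['position'],s['tool_rot'],s['qpos'])"
```

```text
8.15 [ 0.46062898 -0.16936867  0.2578014 ] [2.80996236 0.52022946 1.27288756] [-0.28689557  0.22082566  0.13628658  2.18673483  0.82732535  0.82419536
 -0.96970429]
```

>>> apply_moves(linear=[[0,0,0],[0,0,0],[0,0,0],[0,0,0],[0,0,0]], delta_rot=[[0,0,-0.05],[0,0,-0.1],[0,0,-0.15],[0,0,-0.2],[0,0,-0.25]])

```text
clock: 8.57
position: [0.4606, -0.1694, 0.2578]
tool_rot: [-3.137, 0.609, 1.887]
force: [-0.8, 0.7, -0.1]
grip_width: 0.0428
finger_force: 0.0
```

>>> apply_moves(linear=[[0,0,0],[0,0,0],[0,0,0],[0,0,0],[0,0,0]], delta_rot=[[0,0,-0.05],[0,0,-0.1],[0,0,-0.15],[0,0,-0.2],[0,0,-0.25]])

```text
clock: 8.98
position: [0.4606, -0.1694, 0.2578]
tool_rot: [-2.803, 0.516, 2.499]
force: [0.5, 0.5, 0.2]
grip_width: 0.0429
finger_force: 0.0
```

>>> apply_moves(linear=[[0,0,0],[0,0,0],[0,0,0],[0,0,0],[0,0,0]], delta_rot=[[0,0,-0.05],[0,0,-0.1],[0,0,-0.15],[0,0,-0.2],[0,0,-0.25]])

```text
clock: 9.4
position: [0.4606, -0.1694, 0.2578]
tool_rot: [-2.597, 0.286, 3.013]
force: [0.2, 0.2, 0.3]
grip_width: 0.0427
finger_force: 0.0
```

>>> apply_moves(linear=[[0,0,0],[0,0,0],[0,0,0],[0,0,0],[0,0,0]], delta_rot=[[0,0,-0.05],[0,0,-0.1],[0,0,-0.15],[0,0,-0.2],[0,0,-0.25]])

```text
clock: 9.82
position: [0.4606, -0.1694, 0.2578]
tool_rot: [-2.533, -0.004, -2.828]
force: [1.1, -0.5, -0.3]
grip_width: 0.0427
finger_force: 0.0
```

Run:
```python
from sw import *
s=monitor.observe(); print(s['clock'],s['position'],s['tool_rot'],s['qpos'])
n,R1=frame(np.radians(107.6)); R2=R1*R.from_euler('z',np.pi)
m=R1.as_matrix(); G=np.array([.4843,-.2466,.1428])-.0005*m[:,0]-.0011*m[:,1]+.0013*n
print('grip',G,'TCP goal',G-.017*n)
plan(s['position'],R.from_euler('xyz',s['tool_rot']),G-.017*n,R2,step=.032)
```

```text
9.8167 [ 0.46058278 -0.16939099  0.2578103 ] [-2.53294603 -0.00399542 -2.82809414] [-0.11179696  0.22102397 -0.06694911  2.17867321  0.86426823  0.86492185
  1.08832014]
grip [ 0.48332549 -0.24518155  0.14323396] TCP goal [ 0.48627384 -0.25447592  0.12930838]
[[0.0, 0.0, 0.31], [0.01, 0.0, 0.62], [0.01, 0.0, 0.94], [0.01, 0.0, 1.25], [0.01, 0.01, 1.56]] 
 [[0.0, 0.0, 0.001], [0.0, 0.0, 0.001], [0.001, 0.0, 0.002], [0.001, 0.0, 0.003], [0.001, 0.0, 0.004]]
```

>>> apply_moves(linear=[[0,0,0.3],[0.01,0,0.6],[0.01,0,0.8],[0.01,0,0.95],[0.01,0.01,1]], delta_rot=[[0,0,0.001],[0,0,0.002],[0,0,0.003],[0,0,0.004],[0,0,0.004]])

```text
clock: 10.23
position: [0.4762, -0.2248, 0.1737]
tool_rot: [-2.533, 0.002, -2.841]
force: [-0.4, 0.1, -0.9]
grip_width: 0.0425
finger_force: 0.0
```

>>> apply_moves(linear=[[0,0,0.12],[0,0,0.24],[0,0,0.36],[0,0,0.48],[0,0,0.56]], delta_rot=[[0,0,0],[0,0,0],[0,0,0],[0,0,0],[0,0,0]])

```text
clock: 10.65
position: [0.4867, -0.2545, 0.1291]
tool_rot: [-2.532, 0.004, -2.84]
force: [-0.7, -0.1, 0.2]
grip_width: 0.0427
finger_force: 0.0
```

>>> apply_moves(linear=[[0,0,0],[0,0,0],[0,0,0],[0,0,0],[0,0,0]], delta_rot=[[0,0,0],[0,0,0],[0,0,0],[0,0,0],[0,0,0]], gripper=-1, force=40)

```text
clock: 11.07
position: [0.4866, -0.2544, 0.1301]
tool_rot: [-2.531, 0.006, -2.841]
force: [-2.9, 3.7, 7.2]
grip_width: 0.0135
finger_force: 41.0
```

The bar is gripped at 13.5 mm with low forces. Now the clockwise turn, about +z of the tool.

>>> apply_moves(linear=[[0,0,0],[0,0,0],[0,0,0],[0,0,0],[0,0,0]], delta_rot=[[0,0,0.05],[0,0,0.1],[0,0,0.15],[0,0,0.2],[0,0,0.25]])

```text
clock: 11.48
position: [0.4866, -0.2549, 0.1304]
tool_rot: [-2.6, 0.299, 2.994]
force: [-3.7, 1.8, 12.9]
grip_width: 0.0132
finger_force: 41.4
```

>>> apply_moves(linear=[[0,0,0],[0,0,0],[0,0,0],[0,0,0],[0,0,0]], delta_rot=[[0,0,0.05],[0,0,0.1],[0,0,0.15],[0,0,0.2],[0,0,0.25]])

```text
clock: 11.9
position: [0.4864, -0.2553, 0.1306]
tool_rot: [-2.812, 0.526, 2.476]
force: [-4.6, 1.5, 16.5]
grip_width: 0.0132
finger_force: 42.3
```

```bash
python3 -c "
from sw import *
s=monitor.observe(); n,R1=frame(np.radians(107.6)); R2=R1*R.from_euler('z',np.pi)
print(s['clock'],s['position'],s['qpos'],(R2.inv()*R.from_euler('xyz',s['tool_rot'])).as_rotvec(),s['force'],np.dot(s['moment'],n),s['moment'])"
```

```text
11.9 [ 0.48636392 -0.25529728  0.1306203 ] [-0.08959889  0.52058822  0.16546805  2.21410744  1.2437442   0.51748581
 -0.27974467] [ 9.83676508e-04 -5.05224948e-04  1.06221089e+00] [-4.56598159  1.47443532 16.47594377] 0.6001844553338502 [-1.20177495  0.84326162 -0.08457107]
```

>>> apply_moves(linear=[[0,0,0],[0,0,0],[0,0,0],[0,0,0],[0,0,0]], delta_rot=[[0,0,0.01],[0,0,0.02],[0,0,0.03],[0,0,0.04],[0,0,0.04]])

```text
clock: 12.32
position: [0.4864, -0.2553, 0.1307]
tool_rot: [-2.856, 0.55, 2.39]
force: [-5.6, 0.0, 18.5]
grip_width: 0.0135
finger_force: 72.6
```

```bash
python3 -c "
from sw import *
s=monitor.observe(); n,R1=frame(np.radians(107.6)); R2=R1*R.from_euler('z',np.pi)
print(s['clock'],s['position'],(R2.inv()*R.from_euler('xyz',s['tool_rot'])).as_rotvec(),s['force'],np.dot(s['moment'],n),s['moment'])"
```

```text
12.3167 [ 0.486407   -0.25532018  0.13069013] [ 1.40978139e-03 -9.54048526e-04  1.13997469e+00] [-5.63420654  0.03914851 18.46661009] 1.902640035146632 [-1.81351441  1.42738759  0.98605115]
```

The turning moment rose to 1.9 N·m, so the switch is at its stop. I'll open, back out along the tool axis and check.

>>> apply_moves(linear=[[0,0,0],[0,0,0],[0,0,0],[0,0,0],[0,0,0]], delta_rot=[[0,0,0],[0,0,0],[0,0,0],[0,0,0],[0,0,0]], gripper=-0.1)

```text
clock: 12.73
position: [0.4863, -0.2547, 0.1294]
tool_rot: [-2.858, 0.547, 2.389]
force: [-0.0, 0.3, -0.2]
grip_width: 0.0387
finger_force: 0.0
```

>>> apply_moves(linear=[[0,0,-0.15],[0,0,-0.35],[0,0,-0.6],[0,0,-0.9],[0,0,-1]], delta_rot=[[0,0,0],[0,0,0],[0,0,0],[0,0,0],[0,0,0]])

```text
clock: 13.15
position: [0.4692, -0.1984, 0.2137]
tool_rot: [-2.86, 0.548, 2.389]
force: [1.3, 0.5, 0.3]
grip_width: 0.0387
finger_force: 0.0
```

>>> apply_moves(linear=[[0,0,-0.1],[0,0,-0.2],[0,0,-0.3],[0,0,-0.3],[0,0,-0.3]], delta_rot=[[0,0,0],[0,0,0],[0,0,0],[0,0,0],[0,0,0]])

```text
clock: 13.57
position: [0.4639, -0.1839, 0.2359]
tool_rot: [-2.858, 0.548, 2.389]
force: [-0.4, 0.0, 0.6]
grip_width: 0.0386
finger_force: 0.0
```

Run:
```python
from sw import *
optics.grab_frame('wrist'); p,d,K,T=grab('wrist','wrist5'); s=monitor.observe(); print(s['clock'],s['position'])
P=cloud(d,K,T); n,R1=frame(np.radians(107.6)); G=np.array([.4833,-.2452,.1432]); r=P-G; h=r@n+.034; lat=np.linalg.norm(np.cross(r,n),axis=-1)
k=(d>0)&(lat<.05)&(h>.037)&(h<.052); q=P[k]-G; m=R1.as_matrix(); ab=np.c_[q@m[:,0],q@m[:,1]]
w,V=np.linalg.eigh(np.cov(ab.T)); v=V[:,1]; print('bar',k.sum(),cv2.minAreaRect(ab.astype(np.float32)*1000),'angle about tool z',np.arctan2(v[1],v[0])%np.pi)
for nm in('scene','side'):
    p0=load(nm+'0')[0].astype(int); z=load(nm+'3'); p,d,K,T=grab(nm,nm+'5')
    P=cloud(d,K,T); D=(P[...,2]>.010)&(P[...,2]<.03)&(d>0)&(np.hypot(P[...,0]-.786,P[...,1]-.044)<.06); q=P[D]; print(nm,'dish',(q.min(0)+q.max(0))/2)
    # lamp unchanged since release?
    box=(slice(150,275),slice(280,370)) ; df=np.abs(p.astype(int)-z[0].astype(int)).max(2)[box]; dd=abs(d-z[1])[box]; print('lamp region changed px depth>1cm',(dd>.01).sum())
from cyl import fit
for nm in('scene5','side5'): fit([nm])
```

```text
13.6667 [ 0.46360487 -0.18417575  0.23551343]
bar 1674 ((-0.9890775680541992, -0.6096725463867188), (63.94828414916992, 13.955903053283691), 60.25388717651367) angle about tool z 1.052403999840053
scene dish [0.78698395 0.0453577  0.01604178]
lamp region changed px depth>1cm 452
side dish [0.78513921 0.04366801 0.01710719]
lamp region changed px depth>1cm 154
['scene5'] B fixed [839] [-0.1192  0.5987] rms 0.0033 hit [0.7955 0.0492 0.012 ]
['scene5'] B free [839] [-1.410e-01  5.995e-01 -2.000e-04  1.900e-03 -6.000e-04] rms 0.0031 hit [0.7934 0.0459 0.012 ]
['side5'] B fixed [854] [-0.19    0.6268] rms 0.0022 hit [0.7788 0.0347 0.012 ]
['side5'] B free [854] [-1.840e-01  6.234e-01  1.000e-04  5.000e-04  1.000e-04] rms 0.0022 hit [0.7809 0.0362 0.012 ]
```

The switch bar reads 1.05 rad, the dish hasn't moved, and the lamp's mean hit is (0.787, 0.042) against the dish at (0.786, 0.044). Handing in.

```bash
python3 -c "
from workcell import workorder; print(workorder.job_done())"
```

```text
the job is handed in; nothing more can be done
None
```

I handed the job in at about 13.7 s of the 43 s allowed: the lamp points at the round dish to within about 5 mm by my measurements (±10 mm between cameras), the switch was then turned fully on (measured 1.05 rad), and the dish did not move; I did not re-measure the other items on the bench.

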